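# Scoop two tea cakes off the drying tray and put them on the scale

### The arm

A 7-joint arm with a two-finger parallel gripper is mounted at the origin on the work surface. World frame = base frame: x ahead of the robot, y to its left, z up, the work surface at z = 0. Lengths are in mm, angles in rad, forces in N, time in s.
With the tool pointing down it reaches from about 350 to 900 mm from the base axis. Payload 19.9 kg.
Tool frame: the origin (TCP) lies on the mounting face of the last link; the fingertips stand 173 mm ahead of it and the grasp point (between the pads) lies 155 mm ahead of it; z points along the fingers, y is the direction in which the jaws open and shut (so a half turn about z gives the same grasp; the last joint's range is limited). The gripper opens to 85 mm and grips with 20 to 120 N. Pads are 22 mm wide; open, the fingers measure 114 mm over their backs; the gripper's body (76 mm by 85 mm) begins 54 mm behind the grasp point. The pads swing forward as they close: fully open they stand 13 mm farther back than shut.
Start: joints at [1.145, 0.417, -0.01, 1.614, 0.005, 1.111, -0.053], TCP at [234.614, -579.289, 404.66] pointing down, gripper open.
Joint ranges: [-2.81, 2.81], [-0.39, 2.02], [-1.27, 1.25], [0.06, 2.57], [-1.19, 4.33], [0.19, 2], [-2.82, 2.82]. Speed limits (rad/s): [1.89, 1.89, 2.39, 2.39, 3.01, 3.01, 3.01].

### API

Orientations are given as a rotation vector (axis times angle).
In Python, from workcell import read_state, get_image, hand_in, recognise, outline_of gives the robot as it stands.
- The arm moves only by the shell command python3 -m handwheel 'ROWS' [FORCE]. ROWS is JSON, a list of rows, each a list of 7 numbers: the shift along the tool's x, y, z in mm, then the turn, a rotation vector about the tool's x, y, z in degrees, then the gripper's target within -1 to 1 (shut at 1, half-way at 0, fully open at -1). In form: [[x, y, z, rx, ry, rz, grip], ...]. A call has 1 to 5 rows; each row is the pose to reach, as a shift and turn from the pose commanded when the call began, along the tool's axes at that moment; what a row does not reach only later rows make up. A row lasts 1/12 s, in which the tool goes at most 41.7 mm and 7.16 degrees, less where a joint would pass 70% of its speed; a pose out of reach is approached as far as the arm can. A call with a gripper value outside its range is refused whole. The fingers move at their own pace and stop on an object; FORCE is the grip in N (left out, the last holds). Time passes only in rows, so rows that repeat a pose let the fingers close. It gives the time, the measured TCP pose, the force and the opening at its end, in the units of the state.
- read_state(): the state, without advancing time (a new reading comes with each control period).
- get_image(name): name is "side" or "top" or "wrist"; returns a dict with "image" (400x640x3 uint8, red, green, blue), "fx", "fy", "cx", "cy" (pixels), "world_from_camera" (4x4, takes a point from camera to world coordinates). Camera axes: x right, y up, looking along -z (the intrinsics and any distortion apply to the point x, -y, -z); pixel columns grow to the right and rows downward; lengths in mm; the calibration is good to about 2 mm. A picture is of the moment at which its call begins. There is no depth.
- hand_in(): hands the job in, once; it reports no verdict.
Trained networks look in a picture, given as the dict that the camera call returned (one of the last four; its "shot" number tells which), for a name from the list of things; names that differ only in an ending like _2 or _b are one class to them, and where a whole thing is asked for, a point or a joint stands for the part that bears it (a point fixed in the world has none). Each returns a list of dicts, best first, with "conf" (0 to 1); they miss things now and then, are a little off and sometimes report something else, mostly with a low value. They report only what shows in the picture. A call takes as long as a camera call. They do not tell look-alikes from the thing itself.
- recognise(picture, query): "position" ([x, y, z] in mm, in world coordinates, good to about 4 mm: the middle of the surface that is visible of it).
- outline_of(picture, query): "pixels" (400x640 bool, what is visible of it).
The state is a dict: "clock": time; "q": joint angles; "dq": joint speeds; "effort": joint torques, N m; "tcp_pos": TCP position; "tool_rot": TCP orientation; "contact_force": force on the tool from outside, world axes, zero at the start; "torque": the same for the moment, N m; "width": opening from 0.0 (shut) to 1.0 (fully open).
Only numpy, scipy, OpenCV 4.12 (cv2) and the standard library are available. Lean on these libraries where they do the work, as an engineer would, in place of code of your own. Each camera call takes 0.05 s, during which the arm holds its last target. There are 200 camera calls.

### The job

Take the flat scoop by its handle, reach in over the tray's low rim and push both tea cakes up against the high board at the far side of the tray so that they ride onto the scoop, then lift them on the scoop well above the board. Lower the loaded scoop right down onto the scale's plate, level and centred with both cakes lying flat in it, and only then let go. Do not touch the cakes with the fingers or crush them against the board, and leave the tin, the bowl and the brush where they are.

Things in the scene. Friction and masses are not known exactly. Their poses are not given: they have to be found in the camera images.
- tray: Bamboo drying tray fixed to the bench. Origin on its underside; x from the low near rim to the high board, y along the board. Floor 6 mm above the bench, inside 195 (x -110 to 85) by 260 mm (y -130 to 130). Near and side rims: 12 mm thick, tops 20 mm above the bench. Turned by up to 0.25 rad.
- board_foot (a point): Middle of the foot of the high board's inner face, on the tray floor (tray x +85, y 0, z 6 mm); axes as the tray. The board is 12 mm thick, rigid, runs the tray's whole width and its top is 51 mm above the bench.
- scoop: Loose flat polished-steel scoop, 0.30 kg, flat on the bench on one side of the tray (scale on the other). Origin: centre of the pan's underside; +x to the open leading edge. Pan 110 mm in x (-55 to 55), 200 in y, sheet 2 mm. Back wall 30 mm high at x -55 to -52; side walls 3 mm thick, 16 mm high, x -55 to 15; ahead of them a bare sheet.
- scoop_handle (a point): Middle of the handle at scoop x -5, y 0, z 75 mm, close above the centre of mass; axes as the scoop. Wooden bar over the pan along x (-64 to 40), 22 mm wide in y, 60 to 90 mm above the underside, on a 22 mm wide upright behind the back wall (x -64 to -52). Grip across y from above.
- scoop_edge (a point): Middle of the leading edge, at the underside: scoop x +55, y 0, z 0; axes as the scoop.
- cake_a: Dark round pressed tea cake lying flat on the tray, 80 mm across, 22 mm thick, about 0.11 kg, rims bevelled (5 mm high, 14 mm wide) above and below. It stands on the tray's +y half, 15 to 40 mm clear of the board, and slides with friction. Origin at the centre of its underside, z up.
- cake_b: The same tea cake on the tray's -y half, beside cake_a; the two stand 1 to 15 mm apart in y and up to 25 mm apart in x.
- scale: Low bench scale, fixed to the bench, turned by up to 0.3 rad; its aluminium plate is rigid, 180 mm in x by 230 mm in y, top 55 mm above the bench. Origin at the centre of its underside.
- scale_top (a point): Centre of the scale plate's upper face, 55 mm above the bench; axes as the scale.
- tin: Bystander: upright tin, 68 mm across, 80 mm high, beyond the tray. Origin at the centre of its underside.
- bowl: Bystander: white bowl, 100 mm across, 50 mm high, beyond the tray. Origin at the centre of its underside.
- brush: Bystander: brush lying on the bench between the robot and the tray.
Things that resemble listed ones, but are neither listed nor needed, are in the scene too. What is shaped like the cake_a but orange or turquoise is not meant.

How it is judged:
By the outcome, as a careful person would: the job done as asked, in the order asked, and still so for the second after the job is handed in, with the robot touching nothing.
It also fails if it takes over 61 s, if anything falls off the work surface, if the arm or the gripper's body presses on something with over 40 N, if the wrist force passes 120 N, or if a joint passes its speed limit or range.

## Working session

There is one attempt and no reset: what is moved stays moved. The work goes in short steps, Python scripts to look and compute and a shell command to move; the robot and the scene stay as the last step left them, time stands still between calls to the robot, and variables do not carry over. Pictures are saved under pics/ and viewed, about 8 in all and at most 12, crops included, and the job is handed in when it is done.

```bash
mkdir -p pics; cat > h.py <<'E'
import numpy as np, cv2
from workcell import *
from scipy.spatial.transform import Rotation as R
def pix2world(im,uv,z):
    T=np.array(im["world_from_camera"]);u,v=uv
    d=np.array([(u-im["cx"])/im["fx"],-(v-im["cy"])/im["fy"],-1.0])
    d=T[:3,:3]@d;o=T[:3,3]
    return o+d*(z-o[2])/d[2]
def world2pix(im,p):
    T=np.array(im["world_from_camera"]);c=T[:3,:3].T@(np.array(p)-T[:3,3])
    return (im["cx"]+im["fx"]*c[0]/-c[2], im["cy"]-im["fy"]*c[1]/-c[2])
def save(im,n): cv2.imwrite(f"pics/{n}.png",im["image"][:,:,::-1])
E
python3 - <<'E'
from h import *
s=read_state();print({k:np.round(s[k],3) for k in s})
for n in("top","side"):
    im=get_image(n);save(im,n+"0");print(n,[k for k in im],np.round(im["world_from_camera"],2).tolist(),im["fx"],im["cx"],im["cy"])
    for q in("tray","scoop","scoop_handle","cake_a","scale","tin","bowl","brush"):
        print(q,[(np.round(r["position"]).tolist(),round(r["conf"],2)) for r in recognise(im,q)])
E
```

```text
{'clock': np.float64(0.0), 'q': array([ 1.144,  0.418, -0.01 ,  1.614,  0.005,  1.111, -0.053]), 'dq': array([-0.002, -0.001, -0.001, -0.   , -0.001, -0.   ,  0.   ]), 'effort': array([-2.0000e-03, -8.6444e+01,  6.7700e-01, -4.3490e+01,  1.9000e-02,
        7.0000e-03,  0.0000e+00]), 'tcp_pos': array([ 234.565, -579.168,  404.07 ]), 'tool_rot': array([-3.082e+00, -6.000e-01,  1.000e-03]), 'contact_force': array([0.62 , 0.284, 0.118]), 'torque': array([ 0.031, -0.025,  0.012]), 'width': np.float64(0.999)}
top ['image', 'fx', 'fy', 'cx', 'cy', 'world_from_camera', 'shot'] [[0.0, 0.99, -0.13, 471.43], [-1.0, 0.01, 0.01, 1.98], [0.01, 0.13, 0.99, 987.24], [0.0, 0.0, 0.0, 1.0]] 391.74629856128576 316.5560339123095 194.65269026551522
tray [([578.0, 10.0, 3.0], 0.8)]
scoop [([501.0, 384.0, 4.0], 0.95), ([578.0, 11.0, 4.0], 0.6)]
scoop_handle [([501.0, 383.0, 3.0], 0.92), ([470.0, -364.0, 57.0], 0.61)]
cake_a [([783.0, 107.0, 21.0], 0.97), ([806.0, -33.0, 22.0], 0.95), ([624.0, 50.0, 26.0], 0.78), ([618.0, -30.0, 24.0], 0.75)]
scale [([470.0, -364.0, 54.0], 0.88)]
tin [([716.0, 287.0, 78.0], 0.63)]
bowl [([732.0, -292.0, 23.0], 0.95)]
brush [([365.0, 54.0, 18.0], 0.79), ([616.0, -30.0, 25.0], 0.56), ([734.0, -293.0, 26.0], 0.16)]
side ['image', 'fx', 'fy', 'cx', 'cy', 'world_from_camera', 'shot'] [[0.91, 0.31, -0.25, 327.65], [-0.4, 0.71, -0.57, -571.55], [0.0, 0.63, 0.78, 846.79], [0.0, 0.0, 0.0, 1.0]] 405.7165698505451 316.2646539786653 194.98566110818825
tray [([579.0, -11.0, 8.0], 0.82)]
scoop [([499.0, 382.0, 2.0], 0.93)]
scoop_handle [([498.0, 384.0, 2.0], 0.69)]
cake_a [([624.0, -39.0, 28.0], 0.77), ([623.0, 47.0, 27.0], 0.74), ([787.0, 100.0, 21.0], 0.65), ([795.0, -40.0, 23.0], 0.6)]
scale []
tin [([716.0, 267.0, 62.0], 0.84), ([496.0, 381.0, 4.0], 0.41)]
bowl [([741.0, -275.0, 25.0], 0.89)]
brush [([364.0, 41.0, 19.0], 0.57)]
```

View pics/top0.png

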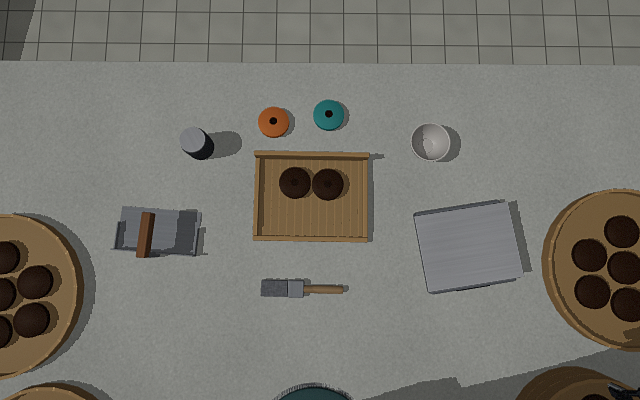

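View pics/side0.png

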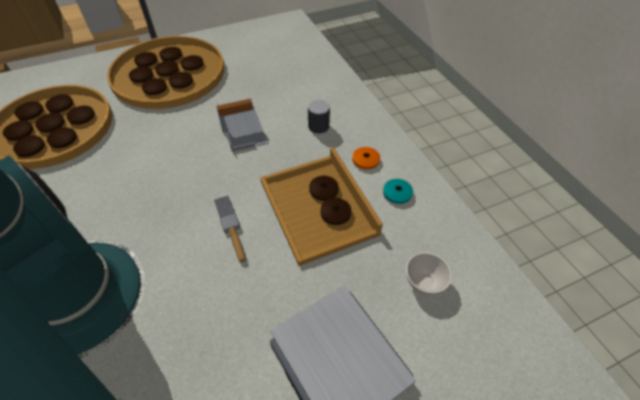

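Top view: scoop at about (158,232) with its handle along the column direction, tray centred (312,197) with the board at the top (row 155), cakes at (295,183) and (328,184), scale at (470,247), brush at (300,289). Now a zoom on the scoop, and rectangle fits.

```bash
python3 - <<'E'
from h import *
im=get_image("top")
for q,z in(("tray",6),("scale",55),("scoop",2),("scoop_handle",2)):
    r=outline_of(im,q)
    for o in r[:1]:
        m=o["pixels"].astype(np.uint8)
        c=max(cv2.findContours(m,0,1)[0],key=cv2.contourArea)
        P=np.array([pix2world(im,p[0],z)[:2] for p in c],np.float32)
        print(q,o["conf"],len(c),cv2.minAreaRect(P),m.sum())
for r in outline_of(im,"cake_a"):
    v,u=np.where(r["pixels"]);print("cake",r["conf"],u.mean(),v.mean(),pix2world(im,(u.mean(),v.mean()),18),np.median(im["image"][v,u],0))
a=cv2.resize(im["image"][195:270,105:210,::-1],None,fx=5,fy=5,interpolation=cv2.INTER_CUBIC)
b=cv2.resize(im["image"][145:250,245:380,::-1],None,fx=4,fy=4,interpolation=cv2.INTER_CUBIC)
c=np.zeros((420,1070,3),np.uint8);c[:375,:525]=a;c[:420,530:1070]=b
cv2.imwrite("pics/crop1.png",cv2.resize(c,(800,314)))
E
```

```text
tray 0.64 402 ((598.4857788085938, 10.132644653320312), (231.85679626464844, 292.0536193847656), 0.13395048677921295) 8704
scale 0.65 337 ((472.58197021484375, -362.56109619140625), (198.2079315185547, 232.0430450439453), 9.1835298538208) 8056
scoop 0.64 245 ((500.5267333984375, 395.82989501953125), (212.9840545654297, 124.40028381347656), 85.51961517333984) 3804
scoop_handle 0.63 249 ((500.7273864746094, 395.3304748535156), (209.41346740722656, 124.55307006835938), 85.76878356933594) 3784
cake 0.91 272.9708121827411 121.54060913705584 [785.19798269 108.04614693  18.        ] [139.  78.  37.]
cake 0.77 327.25657894736844 183.75526315789475 [625.09327595 -30.83667762  18.        ] [32. 20. 13.]
cake 0.59 328.13630229419704 114.77597840755736 [804.06804434 -32.92006844  18.        ] [36. 99. 99.]
cake 0.57 294.2896103896104 182.3038961038961 [628.31118366  51.74188018  18.        ] [33. 20. 14.]
```

View pics/crop1.png

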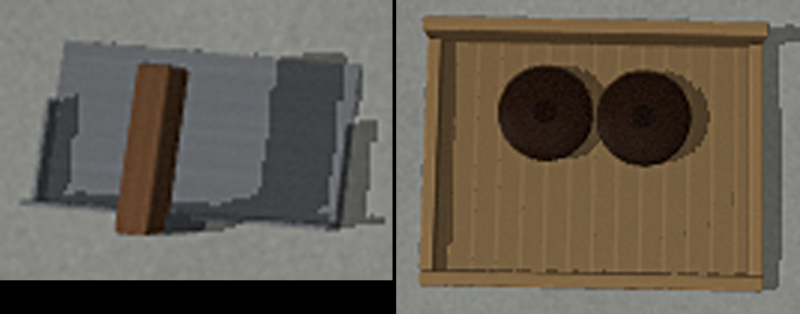

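The crop shows the scoop's back wall toward the robot (bottom), opening toward +x, yaw slightly negative; both cakes sit just short of the board. I fly above the scoop now.

```bash
H="python3 -m handwheel"
$H '[[122,-160,0,0,0,0,-1],[122,-160,0,0,0,0,-1],[122,-160,0,0,0,0,-1],[122,-160,0,0,0,0,-1],[122,-160,0,0,0,0,-1]]'
$H '[[122,-160,0,0,0,0,-1],[122,-160,0,0,0,0,-1],[122,-160,0,0,0,0,-1],[122,-160,0,0,0,0,-1],[122,-160,0,0,0,0,-1]]'
$H '[[122,-160,0,0,0,0,-1],[122,-160,0,0,0,0,-1],[122,-160,0,0,0,0,-1],[122,-160,0,0,0,0,-1],[122,-160,0,0,0,0,-1]]'
$H '[[122,-160,0,0,0,0,-1],[122,-160,0,0,0,0,-1],[122,-160,0,0,0,0,-1],[122,-160,0,0,0,0,-1],[122,-160,0,0,0,0,-1]]'
$H '[[122,-160,0,0,0,26,-1],[122,-160,0,0,0,26,-1],[122,-160,0,0,0,26,-1],[122,-160,0,0,0,26,-1],[122,-160,0,0,0,26,-1]]'
cat >> h.py <<'E'
def rel(p,yaw,pitch=0.,lift=155.,roll=0.):
    """shift/turn to bring the point `lift` mm ahead on tool z to world p, tool x at yaw (rad, world), pitch>0 = nose (tool +x) down, rad"""
    s=read_state();Rc=R.from_rotvec(s["tool_rot"]);t=np.array(s["tcp_pos"])
    Rt=R.from_euler("ZYX",[yaw,pitch,roll])*R.from_matrix(np.diag([1,-1,-1.]))
    tt=np.array(p)-Rt.apply([0,0,lift])
    print("shift",np.round(Rc.inv().apply(tt-t),1),"turn",np.round((Rc.inv()*Rt).as_rotvec(degrees=True),2),"F",np.round(s["contact_force"],1),"w",round(float(s["width"]),3),"t",round(float(s["clock"]),2))
def pose():
    s=read_state();Rc=R.from_rotvec(s["tool_rot"]);X=Rc.as_matrix()
    print("grasp",np.round(np.array(s["tcp_pos"])+155*X[:,2],1),"xaxis",np.round(X[:,0],4),"z",np.round(X[:,2],4),"F",np.round(s["contact_force"],1),"w",round(float(s["width"]),3),"t",round(float(s["clock"]),2),"q",np.round(s["q"],2))
E
python3 - <<'E'
from h import *
pose()
im=get_image("wrist");save(im,"w1");print(np.round(im["world_from_camera"],3).tolist(),im["fx"],im["cx"],im["cy"])
E
```

```text
clock: 1.62
tcp_pos: [288.0, -382.5, 404.7]
tool_rot: [-3.083, -0.602, 0.0]
contact_force: [1.7, -0.3, 1.2]
width: 1.001
clock: 2.03
tcp_pos: [340.8, -188.4, 404.9]
tool_rot: [3.083, 0.602, 0.0]
contact_force: [1.4, -0.3, -0.1]
width: 0.999
clock: 2.45
tcp_pos: [393.7, 5.8, 405.1]
tool_rot: [3.083, 0.602, 0.002]
contact_force: [1.7, -0.9, 0.0]
width: 1.002
clock: 2.87
tcp_pos: [446.8, 199.8, 405.0]
tool_rot: [-3.083, -0.601, -0.001]
contact_force: [0.7, -1.9, -0.4]
width: 1.002
clock: 3.28
tcp_pos: [497.5, 383.5, 404.6]
tool_rot: [3.139, -0.123, 0.001]
contact_force: [2.2, -1.1, 1.2]
width: 1.002
grasp [497.6 383.5 249.6] xaxis [ 9.969e-01 -7.840e-02  4.000e-04] z [ 4.e-04 -6.e-04 -1.e+00] F [ 2.2 -1.1  1.2] w 1.002 t 3.28 q [-0.24  0.5  -0.64  1.59  0.32  1.16 -2.6 ]
[[-0.078, 0.959, 0.272, 567.06], [-0.997, -0.076, -0.02, 378.815], [0.001, -0.273, 0.962, 373.399], [0.0, 0.0, 0.0, 1.0]] 344.5385988039723 317.8818940489973 198.04190863158485
```

View pics/w1.png

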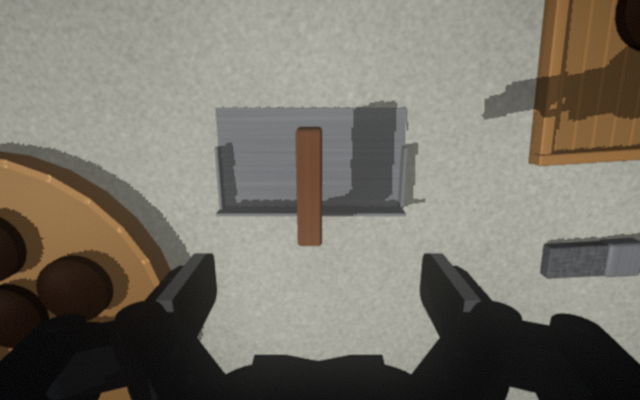

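Wrist view: handle top spans (309,127)–(309,245), leading edge row 107.5 columns 217–407, aligned with the tool already.

```bash
python3 - <<'E'
from h import *
im=get_image("wrist")
for p,z in(((309,128),90),((309,245),90),((217,108),2),((407,107),2),((217,214),30),((405,213),30)): print(p,pix2world(im,p,z).round(1))
yaw=-.08
x=np.array([np.cos(yaw),np.sin(yaw),0])
a=pix2world(im,(309,128),90);b=pix2world(im,(309,245),90);e=(pix2world(im,(217,108),2)+pix2world(im,(407,107),2))/2
for n,o in(("from handle",(a+b)/2+x*12),("edge",e-55*x)): print(n,o.round(1))
E
```

```text
(309, 128) [545.1 395.7  90. ]
(309, 245) [443.3 403.3  90. ]
(217, 108) [565.3 492.7   2. ]
(407, 107) [553.  295.3   2. ]
(217, 214) [458.6 500.6  30. ]
(405, 213) [446.6 303.9  30. ]
from handle [506.1 398.5  90. ]
edge [504.4 398.4   2. ]
```

```bash
python3 - <<'E'
from h import *
rel([500,398.7,73],-.07)
E
```

```text
shift [  3.3 -11.2 175.9] turn [-0.14  0.12  0.34] F [-1.8 -1.7 -0.3] w 0.999 t 3.38
```

```bash
H="python3 -m handwheel"
$H '[[3,-11,40,0,0,0,-1],[3,-11,80,0,0,0,-1],[3,-11,120,0,0,0,-1],[3,-11,120,0,0,0,-1]]'
python3 - <<'E'
from h import *
pose();rel([500,398.7,73],-.07)
im=get_image("wrist");save(im,"w2")
E
```

```text
clock: 3.72
tcp_pos: [499.7, 390.7, 277.7]
tool_rot: [3.134, -0.108, -0.012]
contact_force: [-0.4, -0.6, -1.6]
width: 1.0
grasp [498.5 389.8 122.7] xaxis [ 0.9976 -0.0686 -0.0074] z [-0.0078 -0.0059 -1.    ] F [-0.4 -0.6 -1.6] w 1.0 t 3.72 q [-0.3   0.65 -0.58  1.67  0.41  0.96 -2.67]
shift [ 0.2 -8.3 49.6] turn [0.37 0.42 0.08] F [-0.4 -0.6 -1.6] w 1.0 t 3.72
```

View pics/w2.png

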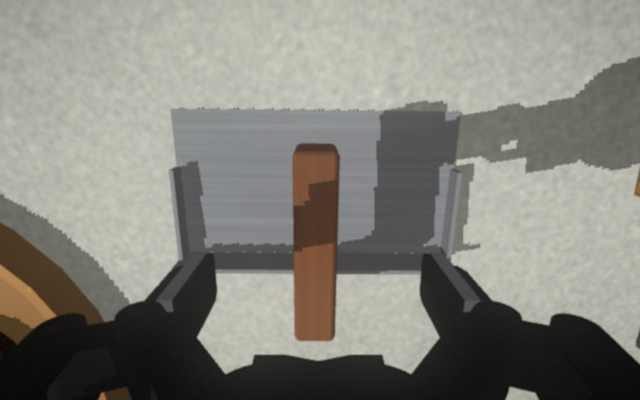

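```bash
python3 - <<'E'
from h import *
im=get_image("wrist")
for p,z in(((315.5,150),90),((315,338),90),((172,110),2),((461,113),2)): print(p,pix2world(im,p,z).round(1))
pose();rel([500,394,73],-.07)
E
```

```text
(315.5, 150) [546.8 389.5  90. ]
(315, 338) [443.8 397.   90. ]
(172, 110) [569.  488.4   2. ]
(461, 113) [553.1 286.8   2. ]
grasp [500.7 392.4 130.1] xaxis [ 0.9976 -0.0687 -0.0015] z [-1.5e-03 -6.0e-04 -1.0e+00] F [0.1 0.4 1.8] w 1.0 t 3.82 q [-0.29  0.64 -0.58  1.66  0.41  0.97 -2.67]
shift [-1.  -1.5 57.1] turn [0.04 0.08 0.07] F [0.1 0.4 1.8] w 1.0 t 3.82
```

```bash
H="python3 -m handwheel"
$H '[[0,-1,30,0,0,0,-1],[0,-1,57,0,0,0,-1],[0,-1,57,0,0,0,-1],[0,-1,57,0,0,0,-1]]' 100
$H '[[0,0,0,0,0,0,1],[0,0,0,0,0,0,1],[0,0,0,0,0,0,1],[0,0,0,0,0,0,1],[0,0,0,0,0,0,1]]' 100
$H '[[0,0,0,0,0,0,1],[0,0,0,0,0,0,1],[0,0,0,0,0,0,1]]' 100
python3 -c "
from h import *
pose()"
```

```text
clock: 4.15
tcp_pos: [501.5, 393.9, 229.9]
tool_rot: [-3.139, 0.109, -0.001]
contact_force: [-0.1, 0.6, 1.5]
width: 0.998
clock: 4.57
tcp_pos: [501.1, 393.6, 228.5]
tool_rot: [-3.139, 0.108, -0.001]
contact_force: [-1.4, -1.3, 0.3]
width: 0.296
clock: 4.82
tcp_pos: [501.3, 393.7, 228.6]
tool_rot: [-3.139, 0.108, -0.001]
contact_force: [-1.7, -3.0, 9.9]
width: 0.245
grasp [501.4 393.7  73.6] xaxis [ 9.976e-01 -6.900e-02  8.000e-04] z [ 9.e-04  3.e-04 -1.e+00] F [-1.7 -3.   9.9] w 0.245 t 4.82 q [-0.32  0.71 -0.55  1.69  0.46  0.87 -2.7 ]
```

```bash
H="python3 -m handwheel"
$H '[[0,0,-40,0,0,0,1],[0,0,-80,0,0,0,1],[0,0,-110,0,0,0,1],[0,0,-110,0,0,0,1],[0,0,-110,0,0,0,1]]' 
python3 - <<'E'
from h import *
from scipy.optimize import least_squares
pose()
im=get_image("top")
f=lambda u,v:(245+(u-396)/2.99-.4,145+v/2.99-.4)
pts=[((420.5,286),(-122,142,20)),((762,290),(-122,-142,20)),((425,17),(97,142,51)),((769,23),(97,-142,51))]
def loc(p,q): c,s=np.cos(p[2]),np.sin(p[2]);return [p[0]+c*q[0]-s*q[1],p[1]+s*q[0]+c*q[1],q[2]]
def res(p): return np.concatenate([np.array(world2pix(im,loc(p,q)))-f(*uv) for uv,q in pts])
r=least_squares(res,[590,10,0]);print("tray",r.x,r.fun.round(2))
print("board_foot",np.round(loc(r.x,(85,0,6)),1))
t=r.x
# scale corners
for o in outline_of(im,"cake_a"):
    v,u=np.where(o["pixels"])
    if np.median(im["image"][v,u].mean(0))<40:
        w=pix2world(im,(u.mean(),v.mean()),18);c,s=np.cos(t[2]),np.sin(t[2]);d=w[:2]-t[:2]
        print("cake world",w.round(1),"tray xy",(c*d[0]+s*d[1]).round(1),(-s*d[0]+c*d[1]).round(1))
A=im["image"][:,:,::-1].copy()
A=cv2.resize(A,None,fx=4,fy=4,interpolation=cv2.INTER_CUBIC)
def poly(P): cv2.polylines(A,[np.int32([(np.array(world2pix(im,q))+.5)*4 for q in P])],True,(0,255,0),1)
poly([loc(t,(x,y,20)) for x,y in((-122,-142),(-122,142),(85,142),(85,-142))])
poly([loc(t,(x,y,20)) for x,y in((-110,-130),(-110,130),(85,130),(85,-130))])
poly([loc(t,(x,y,51)) for x,y in((97,-142),(97,142),(85,142),(85,-142))])
poly([loc(t,(x,y,6)) for x,y in((-110,-130),(-110,130),(85,130),(85,-130))])
# scale fit on bright plate
rs=outline_of(im,"scale")[0]["pixels"]
c=max(cv2.findContours(rs.astype(np.uint8),0,1)[0],key=cv2.contourArea)
P=np.array([pix2world(im,p[0]+0.0,55)[:2] for p in c],np.float32);br=cv2.minAreaRect(P);print("scale",br)
import pickle
S=[472,-364,.16]
for s_,col in((S,0),): poly([loc(s_,(x,y,55)) for x,y in((-90,-115),(-90,115),(90,115),(90,-115))])
B=A[560:1000,980:1520];C=A[760:1200,1620:2140];D=np.hstack([B,C]);print(D.shape)
cv2.imwrite("pics/fit1.png",cv2.resize(D,(800,int(800*440/D.shape[1])),interpolation=cv2.INTER_AREA))
E
```

```text
clock: 5.23
tcp_pos: [501.1, 393.6, 339.1]
tool_rot: [-3.138, 0.109, -0.003]
contact_force: [0.4, 0.0, -4.1]
width: 0.243
grasp [501.5 393.8 184.2] xaxis [ 0.9976 -0.0691  0.0021] z [ 0.0022  0.0013 -1.    ] F [ 0.4  0.  -4.1] w 0.243 t 5.23 q [-0.28  0.58 -0.61  1.63  0.37  1.05 -2.64]
tray [ 6.03886886e+02  9.62413427e+00 -1.19864043e-02] [-0.62  0.03  1.    0.62 -0.73 -0.38  0.35 -0.33]
board_foot [688.9   8.6   6. ]
cake world [625.1 -30.5  18. ] tray xy 21.6 -39.9
cake world [628.5  51.3  18. ] tray xy 24.1 41.9
scale ((472.50506591796875, -362.55157470703125), (198.79222106933594, 234.90049743652344), 8.874137878417969)
(440, 1060, 3)
```

View pics/fit1.png

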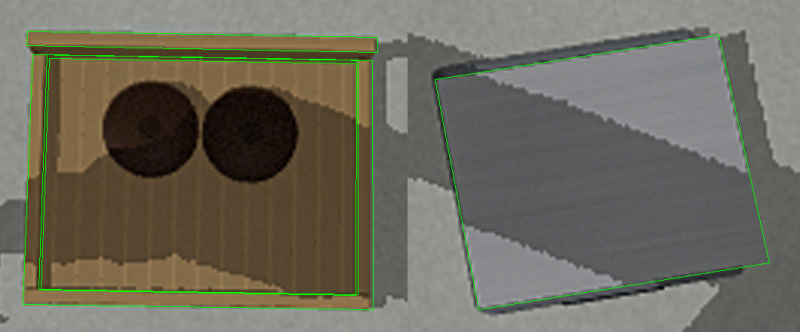

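Tray and scale models match the picture (green lines on edges): tray (604, 9.6, yaw −0.012), scale top (472, −364, yaw 0.16). Carrying the scoop over the near part of the tray.

```bash
H="python3 -m handwheel"
$H '[[4,35,0,0,0,0,1],[8,70,0,0,0,0,1],[12,105,0,0,0,0,1],[16,140,0,0,0,0,1],[20,175,0,0,0,0,1]]' 
$H '[[4,40,0,0,0,-1,1],[8,80,0,0,0,-2,1],[12,120,0,0,0,-3.3,1],[18,165,0,0,0,-3.3,1],[23,190,0,0,0,-3.3,1]]'
$H '[[0,15,0,0,0,0,1],[0,15,0,0,0,0,1],[0,15,0,0,0,0,1],[0,15,0,0,0,0,1]]'
python3 - <<'E'
from h import *
im=get_image("wrist");im=get_image("wrist");save(im,"w3")
pose();rel([518.4,11.6,184],-.012);print(np.round(im["world_from_camera"],3).tolist())
E
```

```text
clock: 5.8
tcp_pos: [508.4, 215.8, 336.3]
tool_rot: [3.139, -0.108, -0.004]
contact_force: [1.4, -0.3, -3.7]
width: 0.241
clock: 6.22
tcp_pos: [518.1, 22.6, 336.4]
tool_rot: [3.141, -0.021, -0.004]
contact_force: [1.8, 0.1, -3.1]
width: 0.241
clock: 6.55
tcp_pos: [518.4, 12.2, 337.0]
tool_rot: [-3.141, 0.017, 0.002]
contact_force: [0.8, -0.0, -3.0]
width: 0.242
grasp [518.3  12.6 182.3] xaxis [ 1.0e+00 -9.7e-03 -8.0e-04] z [-8.e-04  5.e-04 -1.e+00] F [ 0.   0.5 -2.6] w 0.24 t 6.65 q [ 0.41  0.36 -0.59  1.93  0.25  0.93 -1.89]
shift [-0.   0.9 -1.7] turn [-0.03  0.04  0.13] F [ 0.   0.5 -2.6] w 0.24 t 6.65
[[-0.01, 0.962, 0.274, 588.116], [-1.0, -0.01, -0.003, 12.523], [0.0, -0.274, 0.962, 305.895], [0.0, 0.0, 0.0, 1.0]]
```

View pics/w3.png

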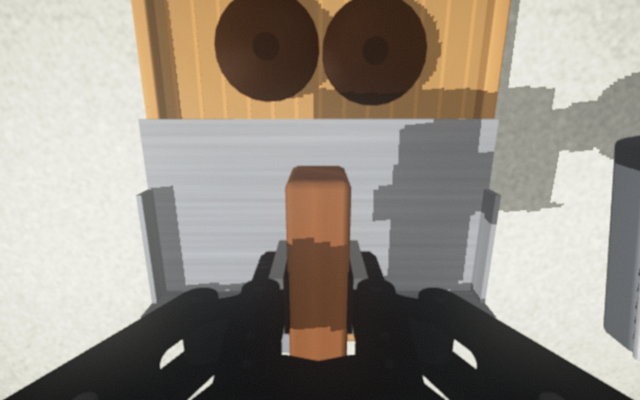

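```bash
python3 - <<'E'
from h import *
im=get_image("wrist");pose()
for z in(106,110.7,114):
    a=pix2world(im,(139,119),z);b=pix2world(im,(498,118.5),z);print(z,a.round(1),b.round(1),np.hypot(*(a-b)[:2]).round(1))
for p in((266.5,47),(375,50)): print(pix2world(im,p,28).round(1))
# targets
def loc(p,q): c,s=np.cos(p[2]),np.sin(p[2]);return np.array([p[0]+c*q[0]-s*q[1],p[1]+s*q[0]+c*q[1],q[2]])
E
```

```text
grasp [518.4  12.5 182.4] xaxis [ 1.0e+00 -9.7e-03 -6.0e-04] z [-6.e-04  4.e-04 -1.e+00] F [-0.5  0.2 -3.6] w 0.242 t 6.7 q [ 0.41  0.36 -0.59  1.93  0.25  0.93 -1.89]
106 [578.8 114.  106. ] [577.1 -89.4 106. ] 203.4
110.7 [579.  111.6 110.7] [577.3 -87.  110.7] 198.6
114 [579.1 110.  114. ] [577.5 -85.3 114. ] 195.3
[626.5  50.5  28. ]
[623.7 -30.5  28. ]
```

```bash
cat >> h.py <<'E'
TR=[604,9.6,-.012]; SC=[472,-364,.16]
OFF=np.array([59.8,0,155+74.])
def loc(p,q): c,s=np.cos(p[2]),np.sin(p[2]);return np.array([p[0]+c*q[0]-s*q[1],p[1]+s*q[0]+c*q[1],q[2]])
def edge(e,z,deg,y=1.5,off=OFF,frame=TR):
    """shift/turn to set the scoop's leading edge middle at frame (e,y,z), nose down by deg"""
    s=read_state();Rc=R.from_rotvec(s["tool_rot"]);t=np.array(s["tcp_pos"])
    Rt=R.from_euler("ZYX",[frame[2],np.radians(deg),0])*R.from_matrix(np.diag([1,-1,-1.]))
    tt=loc(frame,(e,y,z))-Rt.apply(off)
    print((e,z,deg),"shift",np.round(Rc.inv().apply(tt-t),1),"turn",np.round((Rc.inv()*Rt).as_rotvec(degrees=True),2))
def where(frame=TR,off=OFF):
    s=read_state();Rc=R.from_rotvec(s["tool_rot"]);w=np.array(s["tcp_pos"])+Rc.apply(off);d=w[:2]-frame[:2];c,sn=np.cos(frame[2]),np.sin(frame[2])
    X=Rc.as_matrix()[:,0]
    print("edge in frame",np.round([c*d[0]+sn*d[1],-sn*d[0]+c*d[1],w[2]],1),"pitch",np.round(np.degrees(-np.arcsin(X[2])),2),"yaw",np.round(np.arctan2(X[1],X[0])-frame[2],4),"roll",np.round(Rc.as_matrix()[2,1],4),"F",np.round(s["contact_force"],1),"M",np.round(s["torque"],2),"w",round(float(s["width"]),3),"t",round(float(s["clock"]),2))
E
python3 - <<'E'
from h import *
where();edge(-26,60,13);edge(-26,16,13)
E
```

```text
edge in frame [-25.9   2.1 108.4] pitch 0.03 yaw 0.0023 roll -0.0004 F [-0.5  0.2 -3.6] M [-0.01 -0.03 -0.03] w 0.242 t 6.7
(-26, 60, 13) shift [52.8  0.5 40.8] turn [-1.000e-02 -1.297e+01  1.400e-01]
(-26, 16, 13) shift [52.9  0.5 84.8] turn [-1.000e-02 -1.297e+01  1.400e-01]
```

```bash
H="python3 -m handwheel"
$H '[[26,0,20,0,-6.5,0,1],[53,0.5,41,0,-13,0,1],[53,0.5,65,0,-13,0,1],[53,0.5,82,0,-13,0,1],[53,0.5,82,0,-13,0,1]]' 
python3 - <<'E'
from h import *
get_image("top");get_image("top");where();edge(-26,7,13)
E
```

```text
clock: 7.12
tcp_pos: [570.8, 11.0, 252.0]
tool_rot: [-3.118, 0.016, 0.364]
contact_force: [-1.0, -0.3, -3.2]
width: 0.244
edge in frame [-25.9   1.2  19.3] pitch 13.04 yaw 0.0018 roll -0.0004 F [ 0.8  0.5 -2.2] M [ 0.05 -0.48 -0.  ] w 0.245 t 7.22
(-26, 7, 13) shift [ 2.5 -0.4 12. ] turn [-0.    0.04  0.1 ]
```

```bash
H="python3 -m handwheel"
$H '[[1.2,0,5,0,0,0,1],[2,0,9,0,0,0,1],[2.4,0,10.5,0,0,0,1],[2.4,0,10.5,0,0,0,1]]' 
python3 - <<'E'
from h import *
im=get_image("wrist");save(im,"w4");where()
E
$H '[[0.3,0,1.5,0,0,0,1],[0.3,0,1.5,0,0,0,1],[0.3,0,1.5,0,0,0,1]]' 
python3 - <<'E'
from h import *
get_image("top");where()
E
```

```text
clock: 7.55
tcp_pos: [571.5, 10.3, 245.2]
tool_rot: [-3.12, 0.018, 0.355]
contact_force: [0.2, -0.1, -3.0]
width: 0.241
edge in frame [-25.6   0.3   8.7] pitch 12.98 yaw 0.0005 roll 0.0001 F [-0.2  0.1 -2.6] M [ 0.02 -0.44  0.01] w 0.242 t 7.6
clock: 7.85
tcp_pos: [571.5, 10.3, 243.5]
tool_rot: [-3.12, 0.018, 0.355]
contact_force: [-0.7, -0.2, -3.1]
width: 0.242
edge in frame [-25.8   0.4   6.9] pitch 13.0 yaw 0.0006 roll -0.0001 F [-0.1  0.5 -4.2] M [ 0.01 -0.48  0.03] w 0.242 t 7.9
```

View pics/w4.png

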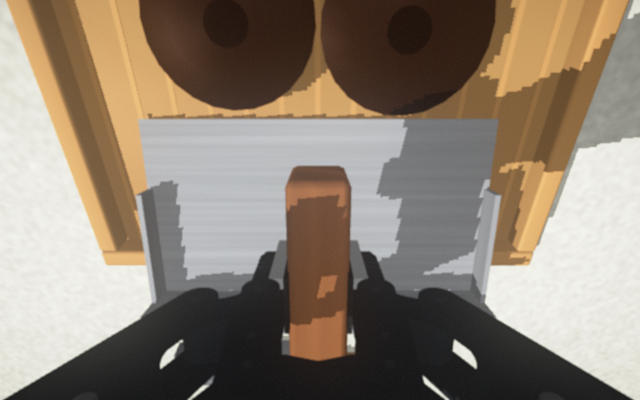

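Wrist view: leading edge at row 119, parallel to the board, cakes just ahead at row 108, centred (cakes' joint at column 318). Feeling for the floor.

```bash
H="python3 -m handwheel"
for i in 1; do
$H '[[0.1,0,0.7,0,0,0,1],[0.1,0,0.7,0,0,0,1],[0.1,0,0.7,0,0,0,1]]' >/dev/null; python3 -c "
from h import *
where()"
$H '[[0.1,0,0.7,0,0,0,1],[0.1,0,0.7,0,0,0,1],[0.1,0,0.7,0,0,0,1]]' >/dev/null; python3 -c "
from h import *
where()
edge(-10,5.7,10.5);edge(2,5.7,8);edge(14,5.7,4);edge(14,6.5,0)"
done
```

```text
edge in frame [-25.9   0.4   6.1] pitch 13.01 yaw 0.0007 roll -0.0001 F [ 0.1 -0.6 -2.5] M [-0.   -0.47 -0.01] w 0.24 t 8.15
edge in frame [-25.8   0.4   5.4] pitch 13.0 yaw 0.0006 roll -0.0001 F [ 0.  -0.3 -2. ] M [ 0.04 -0.42  0.01] w 0.242 t 8.4
(-10, 5.7, 10.5) shift [ 5.5 -1.1 -1. ] turn [0.   2.5  0.04]
(2, 5.7, 8) shift [ 7.3 -1.1 -0.4] turn [0.   5.   0.04]
(14, 5.7, 4) shift [ 3.7 -1.1  3. ] turn [0.   9.   0.04]
(14, 6.5, 0) shift [-11.4  -1.1   9.3] turn [-0.   13.    0.04]
```

```bash
H="python3 -m handwheel"
$H '[[2.8,-0.5,-0.5,0,1.25,0,1],[5.5,-1,-0.9,0,2.5,0,1],[6.6,-1,-0.7,0,3.75,0,1],[7.3,-1,-0.3,0,5,0,1],[7.3,-1,-0.3,0,5,0,1]]' 120
python3 - <<'E'
from h import *
get_image("top");where();edge(8,5.4,6);edge(14,5.4,4);edge(22,5.4,2);edge(30,5.4,1)
E
```

```text
clock: 8.82
tcp_pos: [578.5, 11.3, 240.6]
tool_rot: [-3.133, 0.018, 0.216]
contact_force: [0.4, -0.3, -2.7]
width: 0.24
edge in frame [2.  1.4 5.5] pitch 7.96 yaw 0.0007 roll 0.0 F [-0.  -0.3 -3.2] M [ 0.   -0.26 -0.01] w 0.242 t 8.87
(8, 5.4, 6) shift [-1.8 -0.2  1.5] turn [0.01 1.96 0.04]
(14, 5.4, 4) shift [-3.8 -0.2  3.1] turn [0.01 3.96 0.04]
(22, 5.4, 2) shift [-3.6 -0.2  4.8] turn [0.   5.96 0.04]
(30, 5.4, 1) shift [ 0.5 -0.2  5.2] turn [0.   6.96 0.04]
```

```bash
H="python3 -m handwheel"
$H '[[-1.8,0,1.5,0,2,0,1],[-3.8,0,3,0,4,0,1],[-3.6,0,4.8,0,6,0,1],[-3.6,0,4.8,0,6,0,1]]'
python3 - <<'E'
from h import *
im=get_image("wrist");save(im,"w5");where()
for o in outline_of(im,"cake_a"):
    v,u=np.where(o["pixels"]);print(round(o["conf"],2),round(u.mean(),1),v.max())
edge(30,5.3,1);edge(40,5.3,1);edge(50,5.3,1)
E
```

```text
clock: 9.2
tcp_pos: [574.0, 11.4, 236.4]
tool_rot: [-3.141, 0.018, 0.052]
contact_force: [1.6, 0.6, -2.6]
width: 0.242
edge in frame [22.   1.4  5.6] pitch 1.99 yaw 0.0007 roll 0.0001 F [ 0.   0.6 -3.6] M [ 0.05 -0.22  0.01] w 0.243 t 9.25
0.92 236.1 156
0.55 403.2 157
0.49 317.2 360
(30, 5.3, 1) shift [ 3.9 -0.2  1.1] turn [0.   1.02 0.04]
(40, 5.3, 1) shift [13.9 -0.2  0.7] turn [0.   1.02 0.04]
(50, 5.3, 1) shift [23.9 -0.2  0.4] turn [0.   1.02 0.04]
```

View pics/w5.png

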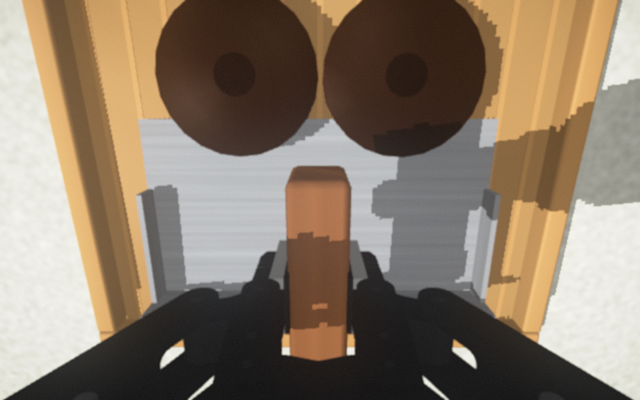

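Cakes overlap the sheet already (rear rims at row 156, edge row 119), both even. Continue slowly.

```bash
H="python3 -m handwheel"
$H '[[2,0,0.6,0,0.5,0,1],[4,0,1.1,0,1,0,1],[7,0,1,0,1,0,1],[10,0,0.9,0,1,0,1],[14,0,0.7,0,1,0,1]]'
$H '[[3,0,-0.1,0,0,0,1],[6,0,-0.1,0,0,0,1],[9,0,-0.1,0,0,0,1],[12,0,-0.1,0,0,0,1],[12,0,-0.1,0,0,0,1]]'
python3 - <<'E'
from h import *
im=get_image("wrist");save(im,"w6");where()
for o in outline_of(im,"cake_a"):
    v,u=np.where(o["pixels"]);print(round(o["conf"],2),round(u.mean(),1),v.max())
edge(60,5.3,1);edge(70,5.3,1);edge(80,5.3,.7)
E
```

```text
clock: 9.72
tcp_pos: [588.0, 11.4, 235.7]
tool_rot: [3.141, -0.018, -0.031]
contact_force: [-11.7, -0.3, 13.1]
width: 0.24
clock: 10.13
tcp_pos: [600.2, 11.3, 235.6]
tool_rot: [3.141, -0.018, -0.031]
contact_force: [-11.4, -0.2, 15.3]
width: 0.241
edge in frame [51.4  1.7  5.5] pitch 1.12 yaw 0.0008 roll 0.0003 F [-11.2   0.2  14.8] M [-0.01  2.26 -0.05] w 0.243 t 10.18
0.85 399.4 210
0.38 315.9 360
(60, 5.3, 1) shift [8.2 0.2 0.1] turn [0.01 0.11 0.05]
(70, 5.3, 1) shift [18.2  0.2 -0.1] turn [0.01 0.11 0.05]
(80, 5.3, 0.7) shift [27.   0.2  0.1] turn [0.01 0.41 0.05]
```

```bash
H="python3 -m handwheel"
$H '[[0,0,-0.7,0,0,0,1],[2.5,0,-0.8,0,0,0,1],[5,0,-0.8,0,0,0,1],[7.5,0,-0.9,0,0,0,1],[10,0,-1,0,0,0,1]]'
python3 - <<'E'
from h import *
im=get_image("wrist");save(im,"w7");where()
for o in outline_of(im,"cake_a"):
    v,u=np.where(o["pixels"]);print(round(o["conf"],2),round(u.mean(),1),v.max())
E
```

```text
clock: 10.65
tcp_pos: [610.2, 10.9, 235.8]
tool_rot: [3.141, -0.018, -0.031]
contact_force: [-7.6, 0.0, 4.4]
width: 0.239
edge in frame [62.   1.4  5.7] pitch 1.1 yaw 0.0004 roll 0.0 F [-6.3  0.3  1.3] M [0.03 1.15 0.04] w 0.242 t 10.7
0.91 239.7 226
0.91 399.7 227
```

```bash
H="python3 -m handwheel"
$H '[[2,0,0,0,0,0,1],[4,0,0,0,0,0,1],[6,0,0,0,0,0,1],[8,0,0,0,0,0,1],[10,0,0,0,0,0,1]]'
python3 - <<'E'
from h import *
im=get_image("wrist");save(im,"w8");where()
for o in outline_of(im,"cake_a"):
    v,u=np.where(o["pixels"]);print(round(o["conf"],2),round(u.mean(),1),v.max())
E
```

```text
clock: 11.17
tcp_pos: [620.1, 10.8, 235.7]
tool_rot: [3.141, -0.018, -0.031]
contact_force: [-10.0, -0.2, 8.5]
width: 0.242
edge in frame [71.8  1.4  5.6] pitch 1.1 yaw 0.0006 roll 0.0001 F [-7.5  0.4  3.2] M [0.04 1.5  0.06] w 0.239 t 11.22
0.96 400.3 243
```

View pics/w8.png

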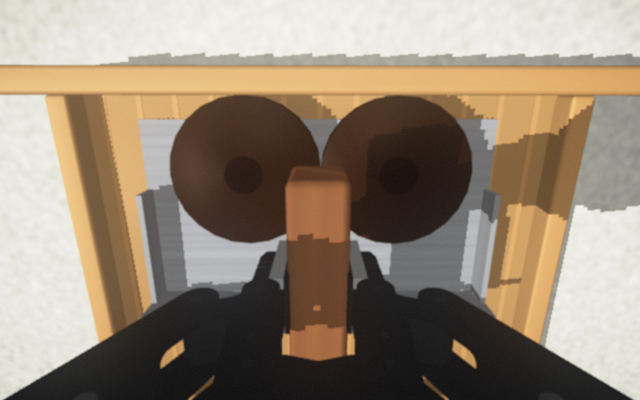

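Both cakes rest on the sheet against the board (front rims row 96, edge row 119, board foot ~row 96 behind). About 13 mm to go.

```bash
H="python3 -m handwheel"
$H '[[2,0,0,0,0,0,1],[4,0,0,0,0,0,1],[6,0,0,0,0,0,1],[8,0,0,0,0,0,1],[8,0,0,0,0,0,1]]'
python3 - <<'E'
from h import *
im=get_image("wrist");save(im,"w9");where()
for o in outline_of(im,"cake_a"):
    v,u=np.where(o["pixels"]);print(round(o["conf"],2),round(u.mean(),1),v.min(),v.max())
E
$H '[[1,0,0,0,0,0,1],[2,0,0,0,0,0,1],[2,0,0,0,0,0,1]]'
python3 - <<'E'
from h import *
get_image("top");where()
E
```

```text
clock: 11.68
tcp_pos: [628.4, 10.8, 235.7]
tool_rot: [-3.141, 0.018, 0.03]
contact_force: [-8.0, 0.5, 5.6]
width: 0.241
edge in frame [79.7  1.5  5.5] pitch 1.08 yaw 0.0006 roll 0.0 F [-6.9 -0.5  6. ] M [-0.    1.33 -0.  ] w 0.242 t 11.73
0.59 401.4 116 258
0.56 237.6 115 256
clock: 12.03
tcp_pos: [630.2, 10.8, 235.7]
tool_rot: [-3.141, 0.018, 0.03]
contact_force: [-9.2, 0.4, 8.1]
width: 0.241
edge in frame [81.5  1.5  5.6] pitch 1.1 yaw 0.0006 roll 0.0001 F [-9.2  0.8  8. ] M [-0.01  1.85  0.04] w 0.24 t 12.08
```

```bash
H="python3 -m handwheel"
$H '[[-1,0,-0.3,0,0,0,1],[-2,0,-1,0,0.5,0,1],[-3,0,-3,0,1.5,0,1],[-4,0,-6,0,2.5,0,1],[-6,0,-10,0,4,0,1]]'
$H '[[0,0,-6,0,0,0,1],[0,0,-14,0,0,0,1],[0,0,-24,0,0,0,1],[0,0,-34,0,0,0,1],[0,0,-42,0,0,0,1]]'
python3 - <<'E'
from h import *
im=get_image("wrist");save(im,"w10");where()
for o in outline_of(im,"cake_a"):
    v,u=np.where(o["pixels"]);print(round(o["conf"],2),round(u.mean(),1),v.min(),v.max())
E
```

```text
clock: 12.5
tcp_pos: [623.0, 10.6, 244.2]
tool_rot: [3.14, -0.018, 0.076]
contact_force: [-5.7, 0.9, -9.8]
width: 0.244
clock: 12.92
tcp_pos: [622.7, 10.8, 289.2]
tool_rot: [3.14, -0.018, 0.086]
contact_force: [0.1, 0.6, -4.1]
width: 0.242
edge in frame [91.9  1.6 65.6] pitch -3.26 yaw 0.0005 roll -0.0003 F [ 0.8  0.3 -2.2] M [0.02 0.01 0.01] w 0.241 t 12.97
0.69 380.3 0 11
0.6 236.5 129 271
0.57 170.7 0 45
```

View pics/w10.png

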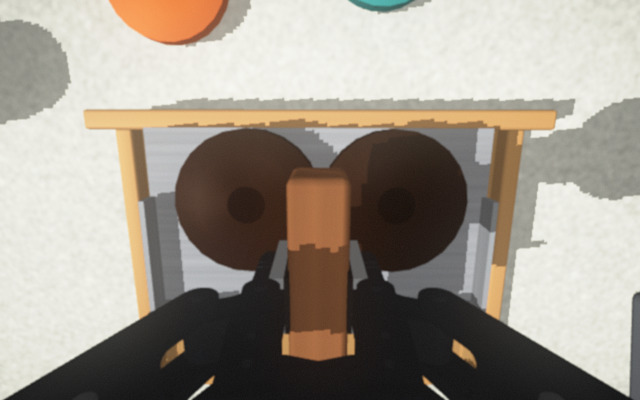

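The picture shows the board top (rows 110–128) covering the row where the scoop's edge (119) should be, so the scoop may have shifted in the grip. Checking this numerically before moving.

```bash
python3 - <<'E'
from h import *
where()
im=get_image("wrist")
def px(q): return np.round(world2pix(im,q),0)
for x in (85,97): print("board top",x,px(loc(TR,(x,0,51))),px(loc(TR,(x,142,51))))
s=read_state();Rc=R.from_rotvec(s["tool_rot"]);t=np.array(s["tcp_pos"])
def sc(p,dz=0,dp=0,dx=0):  # scoop point -> world (nominal grasp, grip slip)
    v=np.array(p,float)-[-4.8,0,74];c,sn=np.cos(dp),np.sin(dp)
    v=np.array([c*v[0]+sn*v[2],v[1],-sn*v[0]+c*v[2]])+[dx,0,dz]
    return t+Rc.apply([v[0],-v[1],155-v[2]])
for n,p in(("wallL",(15,100,16)),("wallR",(15,-100,16)),("edgeL",(55,100,2)),("hfront",(40,11,90)),("hfrontR",(40,-11,90))): print(n,px(sc(p)))
I=im["image"]
for u in(165,480): print(u,[I[r,u].tolist() for r in range(104,146,3)])
w8=cv2.imread("pics/w8.png")[:,:,::-1]
print([w8[r,160].tolist() for r in range(90,130,4)])
from scipy.optimize import least_squares
obs={(15,100,16):(146,198),(15,-100,16):(494,200),(40,11,90):(292,170),(40,-11,90):(347,170)}
r=least_squares(lambda a:np.concatenate([np.array(world2pix(im,sc(p,a[0],a[1],a[2])))-o for p,o in obs.items()]),[0,0,0]);print("dz,dpitch(deg),dx",r.x[0],np.degrees(r.x[1]),r.x[2],r.fun.round(1),"edge world",sc((55,0,0),*r.x).round(1),"back",sc((-55,0,0),*r.x).round(1), px(sc((55,100,2),*r.x)))
T=get_image("side");print("side proj edgeL/R",[np.round(world2pix(T,sc((55,y,0),*r.x))) for y in(100,-100)], [np.round(world2pix(T,loc(TR,(97,y,51)))) for y in (142,-142)])
save(T,"s2")
E
```

```text
edge in frame [91.8  1.5 64.7] pitch -3.25 yaw 0.0004 roll -0.0002 F [ 0.4 -0.3 -5. ] M [-0.01  0.07 -0.07] w 0.242 t 13.02
board top 85 [321. 130.] [ 86. 130.]
board top 97 [321. 110.] [ 83. 110.]
wallL [137. 196.]
wallR [501. 196.]
edgeL [140. 120.]
hfront [286. 182.]
hfrontR [354. 182.]
165 [[241, 240, 233], [184, 182, 169], [163, 155, 140], [222, 176, 120], [235, 196, 135], [236, 197, 137], [236, 198, 138], [238, 200, 138], [201, 198, 194], [194, 194, 195], [189, 191, 191], [189, 191, 191], [189, 190, 189], [186, 187, 189]]
480 [[167, 165, 155], [166, 165, 154], [164, 160, 149], [208, 161, 105], [230, 184, 120], [230, 185, 121], [203, 158, 103], [148, 113, 75], [174, 163, 154], [190, 192, 194], [189, 192, 193], [188, 189, 190], [186, 187, 190], [187, 189, 192]]
[[234, 193, 130], [183, 143, 92], [219, 175, 117], [221, 177, 118], [221, 177, 119], [221, 176, 117], [220, 175, 115], [200, 162, 116], [194, 192, 193], [189, 188, 187]]
dz,dpitch(deg),dx -7.257882183692847 4.854170921356305 0.5308358386804484 [ 0.2  1.1 -2.  -0.9 -3.  -0.   4.2 -0. ] edge world [690.   10.   51.2] back [580.   11.2  54.4] [151. 129.]
side proj edgeL/R [array([336., 157.]), array([371., 212.])] [array([334., 146.]), array([384., 224.])]
```

```bash
H="python3 -m handwheel"
$H '[[-2,0,-0.5,0,0,0,1],[-4,0,-1.5,0,0,0,1],[-7,0,-3,0,0,0,1],[-10,0,-6,0,0,0,1],[-14,0,-10,0,0,0,1]]'
$H '[[-3,0,-8,0,0,0,1],[-5,0,-17,0,0,0,1],[-6,0,-26,0,0,0,1],[-6,0,-35,0,0,0,1],[-6,0,-42,0,0,0,1]]'
$H '[[0,0,-6,0,0,0,1],[0,0,-14,0,0,0,1],[0,0,-22,0,0,0,1],[0,0,-26,0,0,0,1],[0,0,-26,0,0,0,1]]'
python3 - <<'E'
from h import *
get_image("side")
im=get_image("wrist");save(im,"w11");where()
def g(n): return cv2.imread(f"pics/{n}.png")
a=g("w8");b=g("w11")
for n,(r0,r1,c0,c1) in {"handle":(158,200,275,362),"wallL":(180,215,128,165),"wallR":(180,215,474,508),"edgeL":(110,128,130,158),"edgeR":(110,128,480,505)}.items():
    s=b[r0-25:r1+40,max(0,c0-30):c1+30];m=cv2.matchTemplate(s,a[r0:r1,c0:c1],cv2.TM_CCOEFF_NORMED);_,v,_,l=cv2.minMaxLoc(m);print(n,round(v,2),"du",l[0]-min(30,c0),"dv",l[1]-25)
for o in outline_of(im,"cake_a"):
    v,u=np.where(o["pixels"]);print(round(o["conf"],2),round(u.mean(),1),v.min(),v.max())
for o in outline_of(im,"scoop"):
    v,u=np.where(o["pixels"]);print("scoop",round(o["conf"],2),u.min(),u.max(),v.min(),v.max())
E
```

```text
clock: 13.53
tcp_pos: [607.4, 11.0, 296.8]
tool_rot: [3.14, -0.018, 0.081]
contact_force: [0.5, 0.4, -5.4]
width: 0.236
clock: 13.95
tcp_pos: [599.7, 11.1, 340.1]
tool_rot: [3.14, -0.018, 0.084]
contact_force: [-0.5, 0.4, -5.0]
width: 0.241
clock: 14.37
tcp_pos: [598.4, 11.1, 365.5]
tool_rot: [3.14, -0.018, 0.084]
contact_force: [-0.0, 0.3, -4.7]
width: 0.244
edge in frame [ 65.8   1.3 138.8] pitch -2.99 yaw 0.0006 roll 0.0 F [ 0.2 -0.2 -5.5] M [-0.    0.15  0.05] w 0.244 t 14.47
handle 0.89 du 0 dv 1
wallL 0.83 du 2 dv 6
wallR 0.37 du 30 dv -12
edgeL 0.41 du 30 dv 8
edgeR 0.63 du -5 dv 9
0.95 236.4 130 271
0.76 204.6 0 33
0.6 402.3 130 270
scoop 0.82 138 497 128 360
```

```bash
python3 - <<'E'
from h import *
from scipy.optimize import least_squares
im=get_image("wrist");I=im["image"].astype(int)
def tr(line): g=np.abs(np.diff(line.astype(int),axis=0)).sum(1);k=np.argsort(g)[-4:];return [(int(i),int(g[i])) for i in k]
for u in(155,165,470,480): print("col",u,tr(I[105:145,u]))
for r in(133,137,142): print("row",r,tr(I[r,125:175]),tr(I[r,465:520]))
s=read_state();Rc=R.from_rotvec(s["tool_rot"]);t=np.array(s["tcp_pos"])
def sc(p,dz=0,dp=0,dx=0):
    v=np.array(p,float)-[-4.8,0,74];c,sn=np.cos(dp),np.sin(dp)
    v=np.array([c*v[0]+sn*v[2],v[1],-sn*v[0]+c*v[2]])+[dx,0,dz]
    return t+Rc.apply([v[0],-v[1],155-v[2]])
W=lambda p,a:np.array(world2pix(im,sc(p,*a)))
Z=[0,0,0]
for du in(6,8,10):
  # observed image shifts relative to nominal: handle front, wall, edge
  ob={(40,11,90):(0,1),(15,100,16):(3,6),(55,100,2):(du,9),(55,-100,2):(-du,9)}
  r=least_squares(lambda a:np.concatenate([W(p,a)-W(p,Z)-o for p,o in ob.items()]),Z);a=r.x
  print(du,"dz",a[0].round(1),"dp",np.degrees(a[1]).round(2),"dx",a[2].round(1),r.fun.round(1),"world pitch",np.degrees(a[1])-2.99,sc((0,0,0),*a).round(1))
E
```

```text
col 155 [(26, 9), (38, 10), (21, 37), (22, 60)]
col 165 [(26, 15), (20, 18), (22, 43), (21, 50)]
col 470 [(12, 11), (21, 12), (23, 25), (22, 39)]
col 480 [(8, 16), (21, 23), (22, 33), (23, 38)]
row 133 [(47, 9), (19, 18), (17, 41), (18, 65)] [(11, 35), (28, 42), (13, 63), (12, 113)]
row 137 [(38, 7), (17, 19), (19, 27), (18, 65)] [(27, 30), (10, 31), (12, 70), (11, 97)]
row 142 [(13, 11), (20, 19), (18, 51), (19, 62)] [(27, 29), (10, 37), (12, 66), (11, 104)]
6 dz -2.1 dp 2.59 dx -1.9 [ 1.2 -0.2  0.8  0.5 -0.6 -0.1  0.5 -0.1] world pitch -0.40437832108431015 [609.6  10.9 133.1]
8 dz -3.4 dp 2.6 dx -2.2 [ 1.6 -0.4  2.1  0.2 -1.4  0.2  1.3  0.2] world pitch -0.39292656602946163 [609.4  10.9 131.7]
10 dz -4.8 dp 2.61 dx -2.4 [ 1.9 -0.6  3.3  0.  -2.2  0.5  2.1  0.5] world pitch -0.3820701152734096 [609.2  10.9 130.4]
```

```bash
cat >> h.py <<'E'
def scoopoff(dz=-1.5,dp=np.radians(2.6),dx=-1.9,p=(0,0,0)):
    v=np.array(p,float)-[-4.8,0,74];c,sn=np.cos(dp),np.sin(dp)
    v=np.array([c*v[0]+sn*v[2],v[1],-sn*v[0]+c*v[2]])+[dx,0,dz]
    return np.array([v[0],-v[1],155-v[2]])
E
python3 - <<'E'
from h import *
O=scoopoff();where(TR,O)
edge(0,134,-2.6,0,O,SC)
edge(0,134,-2.6,0,O,[472,-364,-.012])
E
```

```text
edge in frame [  5.6   1.4 133.6] pitch -2.95 yaw 0.0007 roll -0.0001 F [ 0.8  0.  -5.8] M [0.02 0.11 0.02] w 0.24 t 14.62
(0, 134, -2.6) shift [-131.5  378.1   -7.3] turn [ 0.47 -0.35 -9.81]
(0, 134, -2.6) shift [-131.7  376.4   -7.3] turn [-0.01 -0.35  0.04]
```

```bash
H="python3 -m handwheel"
$H '[[-1.7,4.7,0,0,0,0,1],[-5,14,0,0,0,0,1],[-10,28,0,0,0,0,1],[-16,45,-1,0,0,0,1],[-22,64,-1,0,0,0,1]]'
$H '[[-6.6,18.8,0,0,0,0,1],[-13,38,0,0,0,0,1],[-20,56,-1,0,0,0,1],[-26,75,-1,0,0,0,1],[-33,94,-2,0,0,0,1]]'
$H '[[-6.6,18.8,0,0,0,0,1],[-13,38,0,0,0,0,1],[-20,56,-1,0,0,0,1],[-26,75,-1,0,0,0,1],[-33,94,-2,0,0,0,1]]'
$H '[[-6.6,18.8,0,0,0,-1,1],[-12.5,36,0,0,0,-2.5,1],[-18,51,-1,0,0,-4,1],[-22,63,-1,0,0,-5,1],[-25,71,-2,0,0,-5.5,1]]'
python3 - <<'E'
from h import *
im=get_image("wrist");O=scoopoff();where(SC,O)
edge(0,120,-2.6,0,O,SC)
for o in outline_of(im,"cake_a"):
    v,u=np.where(o["pixels"]);print(round(o["conf"],2),round(u.mean(),1),v.min(),v.max())
E
```

```text
clock: 15.03
tcp_pos: [574.9, -53.8, 364.3]
tool_rot: [3.14, -0.017, 0.082]
contact_force: [0.2, 0.1, -5.7]
width: 0.238
clock: 15.45
tcp_pos: [540.5, -148.1, 364.4]
tool_rot: [3.14, -0.019, 0.082]
contact_force: [0.2, -0.2, -5.3]
width: 0.242
clock: 15.87
tcp_pos: [506.2, -241.6, 364.7]
tool_rot: [3.14, -0.019, 0.082]
contact_force: [0.0, 0.1, -5.6]
width: 0.239
clock: 16.28
tcp_pos: [480.0, -312.7, 365.2]
tool_rot: [3.135, 0.131, 0.081]
contact_force: [-0.3, 0.3, -5.2]
width: 0.245
edge in frame [ 26.8  46.2 135.1] pitch -2.94 yaw -0.0774 roll 0.0057 F [-1.5 -2.3 -5.3] M [-0.24  0.16  0.  ] w 0.237 t 16.33
(0, 120, -2.6) shift [-22.5  50.2  14.2] turn [ 0.54 -0.32 -4.43]
0.82 402.1 128 270
0.7 236.1 129 271
```

Cakes unmoved in the scoop. Finish above the scale.

```bash
H="python3 -m handwheel"
$H '[[-4,10,1,0.1,0,-1,1],[-10,23,4,0.2,-0.1,-2,1],[-17,37,8,0.3,-0.2,-3.2,1],[-21,47,12,0.5,-0.3,-4.2,1],[-22.5,50,14,0.5,-0.3,-4.4,1]]'
$H '[[0,0,0,0,0,0,1],[0,0,0,0,0,0,1],[0,0,0,0,0,0,1]]'
python3 - <<'E'
from h import *
im=get_image("top");save(im,"t3");O=scoopoff();where(SC,O)
edge(0,75,-2.6,0,O,SC);edge(0,60,-2.6,0,O,SC)
# edge line in wrist view for scoop pitch
wi=get_image("wrist");I=wi["image"].astype(int)
for u in(152,160,470,484):
    g=np.abs(np.diff(I[105:140,u],axis=0)).sum(1);print(u,105+int(g.argmax()),int(g.max()))
def px(im,p): return np.round(world2pix(im,p),1)
s=read_state();Rc=R.from_rotvec(s["tool_rot"]);t=np.array(s["tcp_pos"])
for p in((55,100,2),(55,-100,2),(-55,100,30),(-55,-100,30),(15,100,16),(15,-100,16)): print(p,"top px",px(im,t+Rc.apply(scoopoff(p=p))),"wrist",px(wi,t+Rc.apply(scoopoff(p=p))))
E
```

```text
clock: 16.8
tcp_pos: [463.3, -363.4, 350.0]
tool_rot: [-3.127, -0.252, -0.072]
contact_force: [0.2, -0.9, -5.2]
width: 0.24
clock: 17.05
tcp_pos: [464.5, -361.3, 350.9]
tool_rot: [-3.127, -0.254, -0.074]
contact_force: [0.9, -0.3, -5.1]
width: 0.238
edge in frame [  3.4   3.8 120.6] pitch -2.7 yaw 0.0025 roll 0.0002 F [-0.3 -0.2 -5. ] M [ 0.    0.09 -0.03] w 0.239 t 17.1
(0, 75, -2.6) shift [-5.1  3.8 45.4] turn [ 0.   -0.1   0.15]
(0, 60, -2.6) shift [-5.8  3.8 60.3] turn [ 0.   -0.1   0.15]
152 127 55
160 127 56
470 121 107
484 127 33
(55, 100, 2) top px [429.2 227.2] wrist [143.7 128.2]
(55, -100, 2) top px [517.5 213. ] wrist [494.3 128.2]
(-55, 100, 30) top px [443.2 278.5] wrist [141.8 328.6]
(-55, -100, 30) top px [535.8 263.2] wrist [496.2 328.5]
(15, 100, 16) top px [434.7 245.3] wrist [139.6 202.2]
(15, -100, 16) top px [524.9 230.7] wrist [498.4 202.2]
```

```bash
H="python3 -m handwheel"
$H '[[-1,1,6,0,0,0,1],[-2.5,2,16,0,0,0,1],[-4,3,28,0,0,0,1],[-5,3.8,40,0,-0.1,0.1,1],[-5.3,3.8,48,0,-0.1,0.1,1]]'
$H '[[-0.2,0,5,0,0,0,1],[-0.4,0,8,0,0,0,1],[-0.5,0,10,0,0,0,1],[-0.5,0,10,0,0,0,1],[-0.5,0,10,0,0,0,1]]'
python3 - <<'E'
from h import *
O=scoopoff();where(SC,O);edge(0,57,-2.6,0,O,SC)
E
```

```text
clock: 17.57
tcp_pos: [460.9, -366.7, 300.1]
tool_rot: [-3.126, -0.249, -0.068]
contact_force: [-0.2, 0.4, -5.3]
width: 0.241
clock: 17.98
tcp_pos: [461.6, -366.7, 292.7]
tool_rot: [-3.127, -0.251, -0.071]
contact_force: [0.2, -1.1, -4.2]
width: 0.243
edge in frame [-0.7 -1.  62.3] pitch -2.59 yaw -0.0001 roll 0.0003 F [ 0.2 -1.1 -4.2] M [0.02 0.08 0.01] w 0.243 t 17.98
(0, 57, -2.6) shift [ 0.5 -1.   5.3] turn [ 0.02  0.01 -0.  ]
```

Feel down to the plate in small steps.

```bash
H="python3 -m handwheel"; W='from h import *
get_image("side");where(SC,scoopoff())'
$H '[[0.3,-0.5,2,0,0,0,1],[0.5,-1,4,0,0,0,1],[0.5,-1,4.5,0,0,0,1],[0.5,-1,4.5,0,0,0,1]]'>/dev/null; python3 -c "$W"
$H '[[0,0,1,0,0,0,1],[0,0,1,0,0,0,1],[0,0,1,0,0,0,1]]'>/dev/null; python3 -c "$W"
$H '[[0,0,1,0,0,0,1],[0,0,1,0,0,0,1],[0,0,1,0,0,0,1]]'>/dev/null; python3 -c "$W"
```

```text
edge in frame [-0.2  0.1 57.5] pitch -2.57 yaw -0.0001 roll -0.0001 F [ 0.   1.  -5.5] M [-0.03 -0.    0.  ] w 0.24 t 18.37
edge in frame [-0.2  0.  56.5] pitch -2.57 yaw -0.0002 roll -0.0 F [-0.3 -0.3 -5.3] M [-0.01  0.11  0.04] w 0.238 t 18.67
edge in frame [-0.1  0.1 55.5] pitch -2.57 yaw -0.0001 roll -0.0001 F [-0.  -0.4 -4.9] M [-0.03  0.1  -0.02] w 0.24 t 18.97
```

```bash
H="python3 -m handwheel"; W='from h import *
get_image("side");where(SC,scoopoff())'
$H '[[0,0,0.7,0,0,0,1],[0,0,0.7,0,0,0,1],[0,0,0.7,0,0,0,1]]'>/dev/null; python3 -c "$W"
$H '[[0,0,0.7,0,0,0,1],[0,0,0.7,0,0,0,1],[0,0,0.7,0,0,0,1]]'>/dev/null; python3 -c "$W"
$H '[[0,0,0.5,0,0,0,1],[0,0,0.5,0,0,0,1],[0,0,0.5,0,0,0,1]]'>/dev/null; python3 -c "$W"
```

```text
edge in frame [-0.1  0.1 54.8] pitch -2.57 yaw -0.0002 roll -0.0001 F [-1.2  0.2 -5.5] M [0.01 0.06 0.07] w 0.242 t 19.27
edge in frame [-0.   0.1 54.1] pitch -2.58 yaw -0.0001 roll -0.0 F [ 0.8 -0.8 -4.9] M [-0.05 -0.03  0.01] w 0.242 t 19.57
edge in frame [-0.1  0.  53.9] pitch -2.56 yaw -0.0002 roll 0.0001 F [-5.2  1.8  5.1] M [0.49 0.79 0.04] w 0.24 t 19.87
```

```bash
H="python3 -m handwheel"; W='from h import *
get_image("side");where(SC,scoopoff())'
$H '[[0,0,0.5,0,0,0,1],[0,0,0.5,0,0,0,1],[0,0,0.5,0,0,0,1]]'>/dev/null; python3 -c "$W"
python3 - <<'E'
from h import *
im=get_image("top");save(im,"t4");w=get_image("wrist");save(w,"w12")
cv2.imwrite("pics/last.png",np.hstack([cv2.resize(im["image"][170:320,390:550,::-1],(400,375),interpolation=cv2.INTER_CUBIC),cv2.resize(w["image"][:,:,::-1],(400,375))]))
E
```

```text
edge in frame [-0.3 -0.  53.8] pitch -2.55 yaw -0.0004 roll 0.0003 F [-9.5  3.9 14.5] M [0.99 1.42 0.04] w 0.242 t 20.17
```

View pics/last.png

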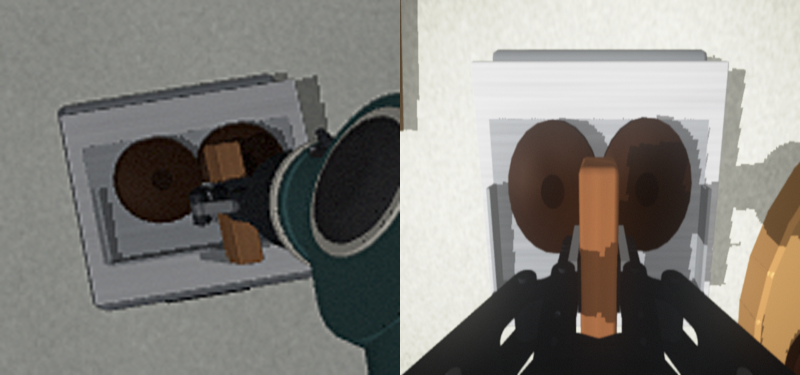

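Both cakes lie flat in the scoop; the scoop sits centred on the plate (left view pan 82–300 of plate 62–310; right view pan columns 490–710, plate 472–727). The force centre is a bit forward, so I trim the pitch before release.

```bash
H="python3 -m handwheel"; W='from h import *
get_image("side");where(SC,scoopoff());s=read_state();F=s["contact_force"]-np.array([0,0,-5]);M=s["torque"]
print("cop dx,dy from scale mm",((.229*-F[0]-M[1])/F[2]*1000+s["tcp_pos"][0]-472).round(0),((M[0]-.229*F[1])/F[2]*1000+s["tcp_pos"][1]+364).round(0))'
$H '[[-1,0,-0.3,0,0.3,0,1],[-2,0,-0.3,0,0.5,0,1],[-2,0,-0.3,0,0.5,0,1],[-2,0,-0.3,0,0.5,0,1]]'>/dev/null; python3 -c "$W"
$H '[[0,0,0.3,0,0,0,1],[0,0,0.3,0,0,0,1],[0,0,0.3,0,0,0,1]]'>/dev/null; python3 -c "$W"
```

```text
edge in frame [ 0.   0.  53.5] pitch -3.08 yaw -0.0002 roll 0.0001 F [-2.4  0.3  1.1] M [0.08 0.21 0.05] w 0.24 t 20.65
cop dx,dy from scale mm 44.0 1.0
edge in frame [-0.1 -0.1 53.4] pitch -3.06 yaw -0.0002 roll 0.0002 F [-5.6  0.8  6.9] M [0.41 0.64 0.06] w 0.245 t 20.95
cop dx,dy from scale mm 41.0 16.0
```

```bash
H="python3 -m handwheel"; W='from h import *
get_image("side");where(SC,scoopoff());s=read_state();F=s["contact_force"]-np.array([0,0,-5]);M=s["torque"]
print("cop dx,dy from scale mm",((.229*-F[0]-M[1])/F[2]*1000+s["tcp_pos"][0]-472).round(0),((M[0]-.229*F[1])/F[2]*1000+s["tcp_pos"][1]+364).round(0))'
$H '[[-1.4,0,0,0,0.35,0,1],[-2.8,0,0,0,0.7,0,1],[-2.8,0,0.2,0,0.7,0,1],[-2.8,0,0.2,0,0.7,0,1]]'>/dev/null; python3 -c "$W"
$H '[[-1,0,0.2,0,0.25,0,1],[-2,0,0.4,0,0.5,0,1],[-2,0,0.4,0,0.5,0,1]]'>/dev/null; python3 -c "$W"
```

```text
edge in frame [ 0.6 -0.  53.4] pitch -3.84 yaw 0.0001 roll 0.0005 F [0.6 0.5 6.2] M [ 0.21  0.17 -0.05] w 0.243 t 21.33
cop dx,dy from scale mm -42.0 7.0
edge in frame [ 1.  -0.1 53.6] pitch -4.37 yaw 0.0003 roll 0.001 F [ 1.2  2.6 14.1] M [0.69 0.6  0.05] w 0.244 t 21.63
cop dx,dy from scale mm -62.0 3.0
```

```bash
H="python3 -m handwheel"; W='from h import *
get_image("side");where(SC,scoopoff());s=read_state();F=s["contact_force"]-np.array([0,0,-5]);M=s["torque"]
print("cop dx,dy from scale mm",((.229*-F[0]-M[1])/F[2]*1000+s["tcp_pos"][0]-472).round(0),((M[0]-.229*F[1])/F[2]*1000+s["tcp_pos"][1]+364).round(0))'
$H '[[1.6,0,-0.2,0,-0.4,0,1],[3.2,0,-0.4,0,-0.8,0,1],[3.2,0,-0.4,0,-0.8,0,1],[3.2,0,-0.4,0,-0.8,0,1]]'>/dev/null; python3 -c "$W"
```

```text
edge in frame [ 0.3 -0.  53.2] pitch -3.5 yaw 0.0001 roll 0.0003 F [-1.   1.   7.9] M [0.24 0.2  0.02] w 0.24 t 22.02
cop dx,dy from scale mm -10.0 -2.0
```

```bash
H="python3 -m handwheel"
$H '[[0,0,0,0,0,0,0.2],[0,0,0,0,0,0,0],[0,0,0,0,0,0,-0.4],[0,0,0,0,0,0,-0.6],[0,0,0,0,0,0,-0.6]]' 20
$H '[[0,0,0,0,0,0,-0.6],[0,0,0,0,0,0,-0.6],[0,0,0,0,0,0,-0.6],[0,0,0,0,0,0,-0.6]]'
$H '[[0,0,-8,0,0,0,-0.6],[0,0,-20,0,0,0,-0.6],[0,0,-40,0,0,0,-0.6],[0,0,-70,0,0,0,-0.6],[0,0,-105,0,0,0,-0.6]]'
$H '[[0,0,-35,0,0,0,-0.6],[0,0,-70,0,0,0,-0.6],[0,0,-90,0,0,0,-0.6],[0,0,-90,0,0,0,-0.6]]'
python3 - <<'E'
from h import *
get_image("side")
w=get_image("wrist");pose();save(w,"wf")
I=w["image"]
for q in("scoop","cake_a","scale"):
    for o in outline_of(w,q)[:3]:
        v,u=np.where(o["pixels"]);print(q,round(o["conf"],2),"px",u.min(),u.max(),v.min(),v.max(),"mean",u.mean().round(),v.mean().round(),pix2world(w,(u.mean(),v.mean()),{"cake_a":75,"scoop":57,"scale":55}[q]).round(1))
    print(q,[(r["position"],round(r["conf"],2)) for r in recognise(w,q)][:3])
S=lambda p:np.round(world2pix(w,loc(SC,p)),0)
print("pred scoop edge corners",S((55,100,57)),S((55,-100,57)),"plate front",S((90,115,55)),S((90,-115,55)),"handle",S((40,0,145)),S((-64,0,145)))
for u in (S((0,85,57))[0],S((0,-85,57))[0]):
    c=I[60:260,int(u)].astype(int);g=np.abs(np.diff(c,axis=0)).sum(1);print(u,sorted([(60+int(i),int(g[i])) for i in np.argsort(g)[-7:]]))
E
```

```text
clock: 22.43
tcp_pos: [458.6, -366.1, 283.1]
tool_rot: [-3.125, -0.25, -0.095]
contact_force: [0.3, -0.2, 0.0]
width: 0.799
clock: 22.77
tcp_pos: [458.7, -366.1, 283.2]
tool_rot: [-3.125, -0.25, -0.095]
contact_force: [0.6, -0.4, 0.4]
width: 0.795
clock: 23.18
tcp_pos: [452.0, -366.8, 389.3]
tool_rot: [-3.124, -0.251, -0.093]
contact_force: [0.8, -1.0, -0.5]
width: 0.798
clock: 23.52
tcp_pos: [447.2, -367.7, 483.9]
tool_rot: [3.129, 0.251, 0.103]
contact_force: [1.1, -0.4, 0.0]
width: 0.801
grasp [ 456.3 -366.5  324.7] xaxis [0.9854 0.1589 0.0616] z [ 0.0611  0.008  -0.9981] F [-0.1  0.1 -1.1] w 0.803 t 23.62 q [ 1.09  0.31 -0.55  1.64  0.13  1.19 -0.89]
scoop 0.77 px 227 406 116 241 mean 316.0 180.0 [ 454.  -365.3   57. ]
scoop [([447.3, -365.2, 60.3], 0.66)]
cake_a [([482.9, -314.8, 81.0], 0.94), ([496.9, -402.8, 75.9], 0.71)]
scale 0.69 px 214 419 78 241 mean 318.0 144.0 [ 494.7 -361.9   55. ]
scale [([525.8, -357.3, 52.0], 0.69), ([482.7, -315.8, 79.3], 0.33)]
pred scoop edge corners [228. 116.] [406. 116.] plate front [213.  83.] [421.  83.] handle [317. 131.] [317. 243.]
243.0 [(76, 95), (77, 135), (84, 82), (213, 85), (237, 91), (238, 84), (240, 117)]
390.0 [(76, 96), (77, 139), (213, 87), (214, 79), (237, 110), (239, 104), (240, 97)]
```

```bash
python3 - <<'E'
from h import *
w=get_image("wrist");I=w["image"]
S=lambda p:np.round(world2pix(w,loc(SC,p)),1)
for y in(85,-85,0): print(y,"front",S((90,y,55)),"bottom front",S((90,y,0)),"scoop back",S((-55,y,87)),"plate back",S((-90,y,55)))
for u in(243,318,390):
    print(u,[(r,int(I[r,u].mean())) for r in list(range(40,92,3))+list(range(225,290,4))])
t=get_image("top");J=t["image"]
P=lambda p:np.round(world2pix(t,loc(SC,p)),1)
for p in((90,60,55),(-90,60,55),(-90,-60,55),(90,-60,55)):
    u,v=P(p);print(p,(u,v),[int(J[int(round(v))+d,int(round(u))].mean()) for d in range(-6,7)])
for q in("tin","bowl","brush"): print(q,[np.round(r["position"]) for r in recognise(t,q)[:1]])
E
```

```text
85 front [241.   81.2] bottom front [250.6  86.3] scoop back [240.9 217. ] plate back [248.1 237.9]
-85 front [396.5  81.2] bottom front [386.7  86.3] scoop back [396.5 217.1] plate back [389.2 237.9]
0 front [318.8  81.2] bottom front [318.7  86.3] scoop back [318.7 217. ] plate back [318.7 237.9]
243 [(40, 179), (43, 180), (46, 188), (49, 188), (52, 188), (55, 191), (58, 185), (61, 185), (64, 190), (67, 195), (70, 191), (73, 191), (76, 120), (79, 118), (82, 137), (85, 188), (88, 188), (91, 186), (225, 184), (229, 187), (233, 183), (237, 167), (241, 190), (245, 197), (249, 192), (253, 199), (257, 191), (261, 192), (265, 200), (269, 196), (273, 187), (277, 192), (281, 196), (285, 198), (289, 193)]
318 [(40, 194), (43, 195), (46, 193), (49, 191), (52, 192), (55, 196), (58, 194), (61, 197), (64, 193), (67, 192), (70, 191), (73, 189), (76, 108), (79, 115), (82, 134), (85, 182), (88, 185), (91, 185), (225, 98), (229, 102), (233, 103), (237, 104), (241, 136), (245, 191), (249, 194), (253, 198), (257, 197), (261, 199), (265, 198), (269, 201), (273, 196), (277, 197), (281, 202), (285, 200),
[... 282 characters left out ...]
189), (249, 194), (253, 191), (257, 186), (261, 193), (265, 196), (269, 196), (273, 195), (277, 195), (281, 190), (285, 189), (289, 193)]
(90, 60, 55) (np.float64(436.3), np.float64(212.4)) [133, 136, 146, 74, 68, 82, 64, 126, 127, 130, 126, 125, 124]
(-90, 60, 55) (np.float64(451.2), np.float64(288.5)) [127, 129, 128, 127, 128, 135, 99, 79, 65, 83, 141, 140, 134]
(-90, -60, 55) (np.float64(501.4), np.float64(280.3)) [127, 130, 129, 130, 132, 138, 87, 73, 67, 104, 135, 137, 133]
(90, -60, 55) (np.float64(485.3), np.float64(204.7)) [135, 146, 72, 62, 78, 76, 126, 126, 126, 126, 125, 125, 129]
tin [array([709., 286.,  78.])]
bowl [array([ 735., -293.,   24.])]
brush [array([364.,  54.,  19.])]
```

```bash
python3 -c "
from workcell import *
print(hand_in())"
```

```text
the job is handed in; nothing more can be done
None
```

I pushed both cakes up against the board and onto the scoop, and lifted them until the scoop's underside was about 80 mm above the board's top. I then lowered the scoop onto the scale plate, let go and handed in. The clock read about 24 s of the 61 s allowed.

**One thing went wrong on the way:** at the start of the lift I tilted the nose up. That moved the leading edge forward, it caught on the board, and the scoop turned about 2.6° in the grip and slipped a few millimetres. I backed off, lifted further, checked that both cakes were still fully on the scoop, and corrected for the new angle. This was the closest the job came to the warning about crushing cakes against the board. The force readings there, about 15 N at most, are only snapshots taken at the end of each move.

**Last checks:**
- **Level:** before release, the force between scoop and plate was centred about 10 mm from the middle of the plate. The force reading fell to about zero when the gripper opened.
- **Centred:** the last pictures, measured but not viewed, put the scoop and plate edges within about 2 mm of where they should be.
- **Cakes:** the last picture I viewed, just before the final pitch trim and release, showed both flat on the scoop. After release I checked them only with the recogniser, which found both on the scoop. Its two positions differ by about 14 mm in x and 5 mm in height, which is slightly more than its stated error.
- **Tin, bowl and brush:** found at their first positions, to within about 7 mm for the tin and 3 mm for the others.

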